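# Hook up the pellet press guard and load the die

## Robot

A 7-joint arm with a two-finger parallel gripper is mounted at the origin on the work surface. World frame = base frame: x ahead of the robot, y to its left, z up, the work surface at z = 0. Lengths are in mm, angles in degrees, forces in N, time in s.
With the tool pointing down it reaches from about 350 to 900 mm from the base axis. Payload 8.1 kg.
Tool frame: the origin (TCP) lies between the finger pads; the fingertips stand 11 mm ahead of it and the grasp point (between the pads) lies 8 mm behind it; z points along the fingers, x is the direction in which the jaws open and shut, and the axes are right-handed (so a half turn about z gives the same grasp; the last joint's range is limited). The gripper opens to 85 mm and grips with 20 to 120 N. Pads are 22 mm wide; open, the fingers measure 114 mm over their backs; the gripper's body (76 mm by 85 mm) begins 54 mm behind the grasp point. The pads swing forward as they close: fully open they stand 13 mm farther back than shut.
Start: joints at [-76.983, 24.895, 1.432, 90.138, -0.665, 64.973, -4.303], TCP at [202.436, 591.321, 242.323] pointing down, gripper open.
Joint ranges: [-149.89, 149.89], [-25.12, 119.58], [-72.63, 75.52], [4.76, 147.25], [-75.54, 255.54], [6.69, 114.76], [-157.13, 157.13]. Speed limits (degrees/s): [127.2, 127.2, 172.46, 172.46, 180, 180, 180].

## Interface

Orientations are given as a 3x3 rotation matrix whose columns are the frame's x, y, z axes.
In Python, from plant import robot gives the robot as it stands. Calls block until the motion is done:
- robot.movep(position, orientation): joint-space move of the TCP to a pose.
- robot.movel(position, rot=None, rate=150, threshold=None): straight line of the TCP; rot=None keeps the orientation; rate is the mean speed in mm/s. With threshold (N) it stops when the force on the tool has changed by that much, and returns True; else False.
- robot.move_j(angles): joint-space move.
- robot.open_gripper() and robot.clamp(effort=None): open the fingers fully, or close them until they stop; effort is the grip in N (None keeps the last).
- robot.pause(seconds).
- robot.solve_ik(position, orientation): joint angles nearest the present ones, or None.
- robot.observe(): the state.
- robot.read_camera(name): name is "scene" or "top" or "wrist"; returns a dict with "image" (480x640x3 uint8, blue, green, red), "range_z" (480x640 float32, mm along the optical axis (not along the pixel's ray), 0 where there is no reading), "K" (3x3 intrinsics, pixels), "position" and "rotation" of the camera in the world; the wrist camera has in their place "tool_from_camera" (4x4, takes a point from camera to tool coordinates, whose origin is the TCP and whose axes are the tool frame's). Camera axes: x right, y down, z forward; pixel columns grow to the right and rows downward; lengths in mm; the calibration is good to about 2 mm. A picture is of the moment at which its call begins: read the wrist's pose just before it.
A pose or a line that the arm cannot do raises robot.IKError and nothing moves.
- robot.close_job(): hands the job in, once; it reports no verdict.
Trained networks look in the newest picture that a camera, given by its name, has taken for a name from the list of things; names that differ only in an ending like _2 or _b are one class to them, and where a whole thing is asked for, a point or a joint stands for the part that bears it (a point fixed in the world has none). Each returns a list of dicts, best first, with "score" (0 to 1); they miss things now and then, are a little off and sometimes report something else, mostly with a low value. They report only what shows in the picture. A call takes as long as a camera call. They do not tell look-alikes from the thing itself.
- robot.masks_of(thing, camera): "mask" (480x640 bool, what is visible of it) and "centre" ([column, row] in pixels, amid what is visible of it).
- robot.landmark_of(thing, camera): "centre" ([column, row] in pixels: a listed point, or the origin of a listed thing).
The state is a dict: "time_s": time; "q": joint angles; "joint_vel": joint speeds; "joint_efforts": joint torques, N m; "eef_pos": TCP position; "eef_rot": TCP orientation; "wrist_force": force on the tool from outside, world axes, zero at the start; "torque": the same for the moment, N m; "grip_width": opening from 0.0 (shut) to 1.0 (fully open).
Only numpy, scipy, OpenCV 4.12 (cv2) and the standard library are available. Lean on these libraries where they do the work, as an engineer would, in place of code of your own. Each camera call takes 0.05 s, during which the arm holds its last target. There are 200 camera calls.

## Task

Load the pellet press: lift its clear drop guard by the red grip and hook the slot of its bar onto the orange catch, lowering it until the guard hangs there by itself. Then push the carriage fully home, so that the die stands upright under the ram. Do not let the guard drop, and leave the other things on the bench where they are.

Things in the scene. Friction and masses are not known exactly. Their poses are not given: they have to be found in the camera images.
- press: bench pellet press with a blue head plate, fixed. Origin on the bench midway between the guide posts, in the guard's plane; x points from its front (push side) to its back, y left, z up. The x, y and z (height over the bench) below are in this frame, in mm. Base x -130 to 110, y +-110, 28 high. Guide posts 16 thick at x 0, y +-95, up to z 240. Head beam x 22 to 78, y +-110, z 200 to 224, with a gauge on it up to z 243; columns under it at y +-95.
- bar_hinge (a point): hinge (along y) of the slotted bar, at the top of the clear guard (yellow frame 172 mm wide, 90 high, 8 thick), which slides straight up and down in the plane x = 0. At x 0, y 0, z 140 with the guard shut, when the guard's lower edge is at z 45.
- bar_slot (a point): centre of the slot (window) in the flat steel bar, 54 mm from the hinge. Bar 30 mm wide, 6 thick, 86 long; slot 16 mm wide, 20 high, from 44 to 64 mm above the hinge. Axes turn with the bar.
- column_top (a point): top of the narrow steel column (x 24 to 30, 16 wide) behind the bar, at x 27, y 0, z 312. It carries the orange catch: a clamp block (28 wide, front face at x = 6, from 14 below to 10 above the tongue's top) and a tongue 10 wide, 6 thick, pointing forward to x = -10, its tip turned up in a lip (x -10 to -6) 6 high. The bar hangs in the notch between lip and block.
- ram_foot (a point): centre of the lower face of the ram (48 mm thick) at x 50, y 0, z 118; with the carriage home the die stands under it.
- column_mid (a point): point of that column at z 280, the middle of the stretch where the catch may be: it is clamped with its tongue's top at any z from 268 to 292, NOT reported. Feel for it: press the bar back lightly (5 N), raise it 4 mm and retry until the slot, 8 mm higher than lip and tongue together, lets the lip through; go back to the block, then lower.
- guard (a joint): height of the guard above its shut position, m: 0 shut, stop at 0.106. Hooked it reads 0.064 to 0.088, by the height of the catch. It weighs about 0.6 kg with its bar, has about 1 N of friction and falls when let go.
- bar (a joint): lean of the slotted bar about its hinge, rad: -0.35 leaning forward (towards the front) on its stop, where it falls by itself, 0 upright, +0.12 stop to the back. Moves freely. Hooked it reads within +-0.06.
- bar_grip (a point): centre of the red grip, a cylinder 22 mm thick and 34 mm long lying along the press's y across the top of the bar, 95 mm from the hinge; x and z axes turn with the bar. Room for the fingers at its two ends (y), above the shut guard, at about 229 mm over the bench. Held firmly it resists turning in the fingers: turn the gripper with the bar's lean, or hold it lightly.
- carriage (a joint): travel of the aluminium carriage under the guard towards the back of the press, m: 0 fully out, 0.09 at its stop, fully home. About 3 N of friction.
- tab (a point): centre of the black upright tab at the front end of the carriage, 12 mm (x) by 30 mm (y) by 44 mm high, its top 84 mm above the bench; fixed to the carriage, whose neck (24 mm wide, top 41 mm above the bench) runs back from it. At the start at x = -169, y = 0 in the press's frame; home at x = -79.
- die_mid (a point): centre, half-way up, of the steel die that stands on the carriage: 38 mm thick, 55 mm high, about 0.35 kg, narrower towards its top; not fastened. Its foot is 41 mm above the bench, its top 96 mm. With the guard down it would strike the guard.
- amber_small: bystander: small amber bottle 48 mm thick, 85 high, left of the press; origin under its centre
- spare_die: bystander: brass spare die 38 mm thick, 46 high, right of the press; origin under its centre
- mortar: bystander: white mortar bowl 84 mm wide, 38 high; origin under its centre
- beaker: bystander: glass beaker 70 mm wide, 95 high; origin under its centre
- amber_big: bystander: large amber bottle 90 mm thick, 150 high; origin under its centre
- spatula: bystander: steel spatula 160 mm long lying on the bench; origin in its middle
- blue_cap: bystander: clear bottle with blue cap, 60 mm thick, 120 high; origin under its centre
- die: the same steel die; origin under its centre, z up
Things that resemble listed ones, but are neither listed nor needed, are in the scene too. What is meant by the die is not black or green, and is the larger of those in its own colour.

How it is judged:
By the outcome, as a careful person would: the job done as asked, in the order asked, and still so for the second after the job is handed in, with the robot touching nothing.
It also fails if it takes over 69 s, if anything falls off the work surface, if the arm or the gripper's body presses on something with over 40 N, if the wrist force passes 120 N, or if a joint passes its speed limit or range.

## Working session

There is one attempt and no reset: what is moved stays moved. The work goes in short steps, each a Python script; the robot and the scene stay as the last script left them, time stands still between calls to the robot, and variables do not carry over. Pictures are saved under pics/ and viewed, about 8 in all and at most 12, crops included, and the job is handed in when it is done.

```bash
ls; mkdir -p pics; cat > h.py <<'E'
import numpy as np, cv2
from plant import robot
def cam(n):
    s=robot.observe(); c=robot.read_camera(n)
    if n=="wrist":
        T=np.array(c["tool_from_camera"]); R=np.array(s["eef_rot"]); p=np.array(s["eef_pos"])
        c["rotation"]=R@T[:3,:3]; c["position"]=R@T[:3,3]+p
    c["rotation"]=np.array(c["rotation"]);c["position"]=np.array(c["position"]);c["K"]=np.array(c["K"])
    return c
def ray(c,px): return c["rotation"]@np.linalg.inv(c["K"])@np.array([px[0],px[1],1.])
def at_z(c,px,z):
    r=ray(c,px); return c["position"]+r*(z-c["position"][2])/r[2]
def at_d(c,px,w=2):
    u,v=int(round(px[0])),int(round(px[1])); d=c["range_z"][max(v-w,0):v+w+1,max(u-w,0):u+w+1]; d=d[d>0]
    return c["position"]+ray(c,px)*np.median(d) if d.size else None
def proj(c,P):
    q=c["K"]@(c["rotation"].T@(np.array(P)-c["position"])); return q[:2]/q[2]
E
python3 - <<'E'
from h import *
np.set_printoptions(precision=1,suppress=True)
hz=dict(bar_hinge=140,bar_grip=229,column_top=312,column_mid=280,ram_foot=118,tab=62,die_mid=68.5,die=41,amber_small=0,spare_die=0,mortar=0,beaker=0,amber_big=0,blue_cap=0,spatula=0,press=0)
for n in("scene","top"):
    c=cam(n); cv2.imwrite(f"pics/{n}0.png",c["image"]); print(n,c["position"])
    for k,z in hz.items():
        for r in robot.landmark_of(k,n)[:3]:
            print(k,round(r["score"],2),np.array(r["centre"]),at_z(c,r["centre"],z))
print(robot.observe()["time_s"])
E
```

```text
pics
scene [ 486.3 -793.2  879.7]
bar_hinge 0.83 [378.9 270.7] [662.8 -18.8 140. ]
bar_grip 0.64 [367.1 239.4] [630.9 -17.3 229. ]
bar_grip 0.53 [344.6 378. ] [ 553.2 -349.5  229. ]
column_top 0.88 [403.3 201.2] [699.6  -1.5 312. ]
column_mid 0.59 [397.9 218.1] [690.  -14.5 280. ]
ram_foot 0.61 [398.  276.6] [707.7 -16.8 118. ]
tab 0.68 [303.9 306.8] [496.9 -45.5  62. ]
tab 0.17 [344.4 377.5] [ 570.1 -234.4   62. ]
die_mid 0.81 [275.2 337.3] [ 434.6 -133.9   68.5]
die_mid 0.67 [264.9 297.6] [409.8 -19.3  68.5]
die_mid 0.65 [401.  199.2] [786.3 348.1  68.5]
die 0.74 [356.4 304.1] [618.2 -23.9  41. ]
die 0.72 [278.4 348. ] [ 440.  -140.5   41. ]
die 0.44 [288.7 290.7] [462.8  26.6  41. ]
amber_small 0.58 [337.2 265.7] [589.4 152.   -0. ]
spare_die 0.94 [344.2 379.9] [ 575.5 -197.9    0. ]
mortar 0.66 [401.3 377.1] [ 695.8 -197.1    0. ]
mortar 0.65 [347.2 379.9] [ 581.7 -198.2    0. ]
mortar 0.19 [397.3 275.8] [740.7 106.5   0. ]
beaker 0.98 [326.8 200.3] [581.6 449.1   0. ]
amber_big 0.56 [366.6 241.9] [679. 245.   0.]
blue_cap 0.82 [285.5 221. ] [454.2 350.5  -0. ]
blue_cap 0.62 [368
[... 647 characters left out ...]
.  273.4] [ 436.6 -105.9   68.5]
die_mid 0.6 [309.5 280.6] [415.5  27.5  68.5]
die_mid 0.56 [328.9 201.2] [620.3 -17.9  68.5]
die 0.63 [307.2 283.9] [406.   33.8  41. ]
die 0.61 [358.5 272.5] [438.5 -99.5  41. ]
die 0.58 [324.4 205.8] [612.   -6.9  41. ]
amber_small 0.74 [261.9 213.6] [592.7 162.6   0. ]
spare_die 0.68 [390.9 223.6] [ 572.9 -189.5    0. ]
spare_die 0.34 [326.  202.9] [625.9 -11.6   0. ]
mortar 0.94 [392.7 176.6] [ 702.5 -193.1    0. ]
beaker 0.83 [159.3 214.7] [583.7 442.2   0. ]
amber_big 0.97 [476.6 210.5] [ 613.8 -423.     0. ]
blue_cap 0.83 [187.8 266.9] [443.4 358.6   0. ]
spatula 0.63 [462.6 303.6] [ 360.8 -384.4    0. ]
press 0.95 [323.4 188.8] [664.7  -3.7   0. ]
1.7
```

```bash
python3 - <<'E'
import cv2
a=cv2.imread("pics/scene0.png");b=cv2.imread("pics/top0.png")
cv2.imwrite("pics/s1.png",cv2.resize(a[170:420,210:470],None,fx=2.3,fy=2.3,interpolation=cv2.INTER_CUBIC))
cv2.imwrite("pics/t1.png",cv2.resize(b[110:330,200:440],None,fx=2.6,fy=2.6,interpolation=cv2.INTER_CUBIC))
E
```

```text
(no output)
```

View pics/s1.png

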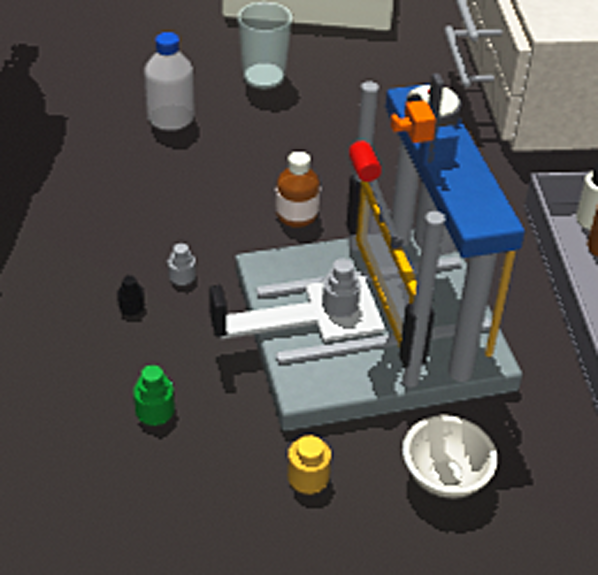

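View pics/t1.png

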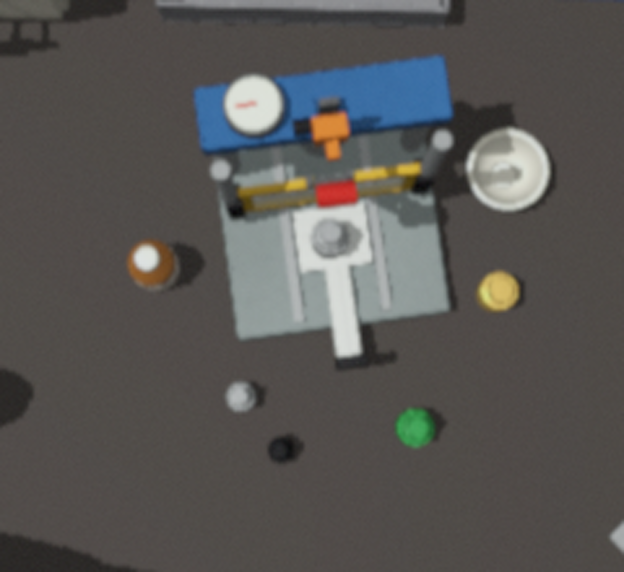

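```bash
cat >> h.py <<'E'
from scipy.optimize import least_squares
L=.35
PTS=dict(bar_hinge=(0,0,140),bar_grip=(-95*np.sin(L),0,140+95*np.cos(L)),column_top=(27,0,312),ram_foot=(50,0,118),tab=(-169,0,62),die_mid=None,press=(0,0,0))
def W(p,q):
    x,y,t=p; c,s=np.cos(t),np.sin(t); return np.array([x+c*q[0]-s*q[1],y+s*q[0]+c*q[1],q[2]])
def cloud(c,m):
    v,u=np.nonzero(m&(c["range_z"]>0)); d=c["range_z"][v,u]
    r=np.linalg.inv(c["K"])@np.stack([u,v,np.ones(len(u))]); return (c["rotation"]@(r*d)).T+c["position"]
def hsv(c,lo,hi): return cv2.inRange(cv2.cvtColor(c["image"],cv2.COLOR_BGR2HSV),np.array(lo),np.array(hi))>0
E
python3 - <<'E'
from h import *
np.set_printoptions(precision=1,suppress=True)
obs=[];cs={}
for n in("scene","top"):
    c=cs[n]=cam(n)
    for k,q in PTS.items():
        if q is None: continue
        for r in robot.landmark_of(k,n)[:2]:
            if abs(at_z(c,r["centre"],q[2])[1]+20)<60: obs.append((c,k,q,np.array(r["centre"])))
f=lambda p:np.concatenate([proj(c,W(p,q))-x for c,k,q,x in obs])
s=least_squares(f,[665,-8,.12],loss="soft_l1",f_scale=1.5)
print(s.x,np.degrees(s.x[2]))
for (c,k,q,x),e in zip(obs,f(s.x).reshape(-1,2)): print(k,e)
p=s.x
for n,c in cs.items():
    b=cloud(c,hsv(c,(100,120,50),(125,255,255))); 
    b=b[(abs(b[:,2]-224)<6)]; 
    if len(b)>50: r=cv2.minAreaRect(b[:,:2].astype(np.float32)); print(n,"beam",len(b),r,"expected",W(p,(50,0,224)))
    R=np.array([[np.cos(p[2]),np.sin(p[2])],[-np.sin(p[2]),np.cos(p[2])]])
    for nm,lo,hi in(("orange",(5,150,120),(16,255,255)),("red",(0,180,80),(4,255,255))):
        o=cloud(c,hsv(c,lo,hi)); o[:,:2]=(o[:,:2]-p[:2])@R.T; o=o[(abs(o[:,1])<40)&(abs(o[:,0])<70)&(o[:,2]>150)]
        print(n,nm,len(o),np.percentile(o,[2,20,50,80,98],axis=0) if len(o) else "")
np.save("p.npy",p)
E
```

```text
[666.   -6.8   0.2] 10.496015489537719
bar_hinge [-0.5 -0.4]
bar_grip [-1.  -4.5]
column_top [-0.2 -0.2]
ram_foot [ 2.  -1.4]
tab [ 3.3 -0.5]
press [ 0.6 -0.2]
bar_hinge [-1.6  3.4]
bar_hinge [-10.9 -68.4]
bar_grip [2.8 1.3]
column_top [ 1.6 -0.1]
ram_foot [ 2.1 -0.5]
tab [-0.5  2.3]
tab [ 14.  101.1]
press [ 0.3 -3. ]
scene beam 1208 ((500.7782897949219, 844.8118286132812), (239.1197967529297, 1968.150634765625), 19.01396942138672) expected [715.1   2.3 224. ]
scene orange 202 [[-10.4 -20.5 255. ]
 [  3.8 -18.8 263.7]
 [ 10.3 -11.6 272.3]
 [ 17.2  -1.9 277.5]
 [ 22.3   7.4 279.4]]
scene red 166 [[-44.4 -23.1 220.6]
 [-41.5 -20.3 228.3]
 [-36.3 -12.5 234.7]
 [-30.8   1.7 237.8]
 [-25.7  10.8 239.6]]
top beam 1680 ((714.0775146484375, -0.8892288208007812), (57.165069580078125, 219.77061462402344), 8.905274391174316) expected [715.1   2.3 224. ]
top orange 166 [[-10.5 -15.2 260.5]
 [  3.9  -8.5 271.9]
 [ 10.6  -1.8 277.2]
 [ 18.2   4.7 279.3]
 [ 22.4  11.6 282. ]]
top red 102 [[-41.1 -15.3 234. ]
 [-38.6  -9.5 236.1]
 [-34.4  -0.3 237.6]
 [-29.4   9.4 239.9]
 [-26.2  15.1 241.9]]
```

```bash
cat >> h.py <<'E'
EX=.15; SG=1
def rot(p,t,sg=None):
    sg=SG if sg is None else sg
    c,s=np.cos(p[2]),np.sin(p[2]); P=np.array([[c,-s,0],[s,c,0],[0,0,1]])
    z=np.array([np.sin(t),0,-np.cos(t)]); x=np.array([0,sg*1.,0]); return P@np.stack([x,np.cross(z,x),z],1)
def grip_pose(p,h,a,back=0,dz=0):
    """TCP pose with grasp point on the grip: guard height h, lean a; back = retreat along tool axis"""
    R=rot(p,-a+EX); g=W(p,(95*np.sin(a),0,140+h+95*np.cos(a)+dz)); return g+R[:,2]*(8-back),R
E
python3 - <<'E'
from h import *
np.set_printoptions(precision=2,suppress=True)
p=np.array([664.7,-8.6,np.radians(8.9)]); np.save("p.npy",p)
import h
s=robot.observe(); print(s["eef_rot"],s["wrist_force"])
best=None
for sg in(1,-1):
    h.SG=sg; P,R=grip_pose(p,0,-.35,back=110); q=robot.solve_ik(P,R); print(sg,P,q)
    if q is not None:
        d=abs(np.array(q)-s["q"])[6]
        if best is None or d<best[0]: best=(d,sg)
h.SG=best[1]; print(best)
robot.movep(*grip_pose(p,0,-.35,back=110))
c=cam("wrist"); cv2.imwrite("pics/w1.png",c["image"])
Rz=np.array([[np.cos(p[2]),np.sin(p[2])],[-np.sin(p[2]),np.cos(p[2])]])
for nm,lo,hi in(("orange",(5,150,120),(16,255,255)),("red",(0,180,80),(4,255,255))):
    o=cloud(c,hsv(c,lo,hi)); 
    if len(o): o[:,:2]=(o[:,:2]-p[:2])@Rz.T; o=o[(abs(o[:,1])<40)&(abs(o[:,0])<70)&(o[:,2]>150)]; print(nm,len(o),np.percentile(o,[2,20,50,80,98],axis=0))
    if nm=="red" and len(o):
        r=cv2.minAreaRect(o[:,:2].astype(np.float32)); print(r)
print([ (round(r["score"],2),r["centre"]) for r in robot.landmark_of("bar_grip","wrist")], proj(c,W(p,PTS["bar_grip"])))
s=robot.observe();print(s["time_s"],s["q"],s["wrist_force"])
E
sed -i "s/^EX=.15; SG=1/EX=.15; SG=1  #set/" h.py
```

```text
[[ 0.32  0.95  0.  ]
 [ 0.95 -0.32  0.  ]
 [ 0.    0.   -1.  ]] [-0.78 -0.21 -0.05]
1 [584.2  -21.21 318.75] [-61.69   1.74  65.15 117.11 -12.87  34.66 110.77]
-1 [584.2  -21.21 318.75] [-37.03   2.14  38.48 116.13 -10.87  34.35 -72.54]
(np.float64(68.24005385012512), -1)
orange 2272 [[ -7.58 -13.57 263.23]
 [  7.34  -7.17 276.34]
 [ 13.83  -0.32 280.31]
 [ 21.16   6.19 280.98]
 [ 25.69  13.07 281.8 ]]
red 914 [[-36.46 -15.84 237.28]
 [-32.27  -7.97 239.54]
 [-28.6    3.07 240.84]
 [-24.99  10.98 241.6 ]
 [-22.59  14.94 242.48]]
((-30.164798736572266, -0.46207237243652344), (16.074827194213867, 32.91058349609375), 1.7970948219299316)
[(0.74, [322.8, 249.9])] [321.92 253.83]
5.0667 [-37.07   2.17  38.44 116.12 -10.87  34.36 -72.53] [ 0.02  0.27 -0.74]
```

View pics/w1.png

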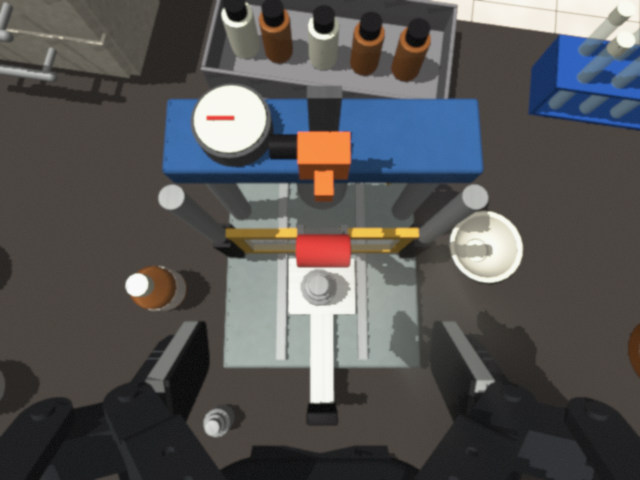

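The wrist view shows the grip centred at (323,250), the catch at (324,170), and the fingers clear either side. Of the things that could be the die, grey on carriage (318,285), small grey on the bench (217,420), and black and green ones, the large grey one on the carriage is it. The enlarged crops confirm this. Next I grasp and lift.

```bash
sed -i "s/SG=1  #set/SG=-1/" h.py; python3 - <<'E'
from h import *
np.set_printoptions(precision=2,suppress=True)
p=np.load("p.npy"); p[:2]+=2*np.array([np.cos(p[2]),np.sin(p[2])]); np.save("p.npy",p)
def st(l):
    s=robot.observe(); print(l,round(s["time_s"],2),"F",s["wrist_force"],"w",round(s["grip_width"],3))
    return s
P,R=grip_pose(p,0,-.35,back=0); print("hit",robot.movel(P,R,rate=80,threshold=8)); st("at")
robot.clamp(50); st("clamped")
P,R=grip_pose(p,.0+10,-.34); robot.movel(P,R,rate=30); st("h10")
c=cam("wrist"); cv2.imwrite("pics/w2.png",c["image"])
P,R=grip_pose(p,71,-.33); robot.movel(P,R,rate=60); robot.pause(.2); st("h71")
c=cam("scene"); cv2.imwrite("pics/s2.png",cv2.resize(c["image"][150:380,260:500],None,fx=2.5,fy=2.5,interpolation=cv2.INTER_CUBIC))
E
```

```text
hit False
at 6.6 F [ 0.61  0.15 -0.01] w 0.999
clamped 7.12 F [-3.11 -3.4   5.22] w 0.386
h10 7.62 F [ 3.42 -5.12 -6.05] w 0.389
h71 9.04 F [ 3.91 -4.79 -5.54] w 0.388
```

View pics/s2.png

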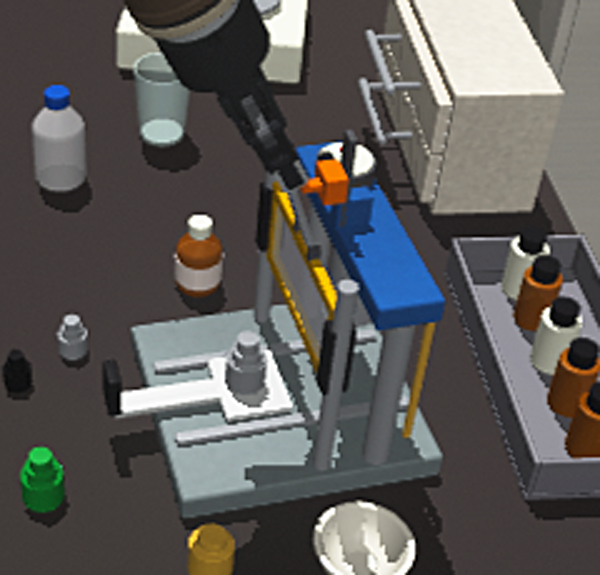

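The picture shows the guard up with the bar held in front of the catch at (325,185). Now feeling for it.

```bash
cat >> h.py <<'E'
def lean(p,s):
    """lean and guard height from the tool pose (assuming rigid hold)"""
    R=np.array(s["eef_rot"]); g=np.array(s["eef_pos"])-R[:,2]*8; d=g[:2]-p[:2]
    x=d@[np.cos(p[2]),np.sin(p[2])]; a=np.arcsin(np.clip(x/95,-1,1)); return a,g[2]-140-95*np.cos(a)
E
python3 - <<'E'
from h import *
np.set_printoptions(precision=2,suppress=True)
p=np.load("p.npy")
def st(l):
    s=robot.observe(); print(l,round(s["time_s"],2),"F",s["wrist_force"],"a,h",np.array(lean(p,s)).round(3)); return lean(p,s)
for h in range(71,101,4):
    robot.movel(*grip_pose(p,h,-.30),rate=40); robot.pause(.1); st(f"h{h}")
    hit=robot.movel(*grip_pose(p,h,.08),rate=25,threshold=5)
    a,_=st(f" hit {hit}")
    if a>-.1: break
    
c=cam("scene"); cv2.imwrite("pics/s3.png",cv2.resize(c["image"][170:330,300:460],None,fx=3.5,fy=3.5,interpolation=cv2.INTER_CUBIC))
E
```

```text
h71 9.44 F [ 4.28 -4.3  -6.08] a,h [-0.31 70.14]
 hit True 10.06 F [-1.39 -0.65  1.43] a,h [-0.2  68.19]
h75 10.55 F [ 1.25 -4.98 -5.56] a,h [-0.31 74.62]
 hit True 11.68 F [ 0.16 -0.44 -3.66] a,h [ 0.04 71.94]
```

View pics/s3.png

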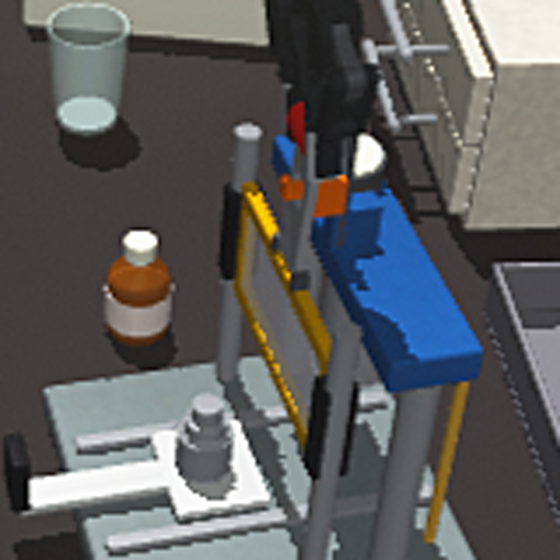

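The picture shows the tongue through the slot: its tip at (290,187) is in front of the bar and the block (330,195) is behind. Next I lower it.

```bash
python3 - <<'E'
from h import *
np.set_printoptions(precision=2,suppress=True)
p=np.load("p.npy")
def st(l):
    s=robot.observe(); print(l,round(s["time_s"],2),"F",s["wrist_force"],"a,h",np.array(lean(p,s)).round(3),"w",round(s["grip_width"],3)); return s
s=st("start"); P0=np.array(s["eef_pos"])
a,h=lean(p,s)
hit=False
for i in range(1,17):
    robot.movel(P0-[0,0,i],rate=15)
    s=st(f"-{i}")
    if s["wrist_force"][2]>1.5: break
c=cam("scene"); cv2.imwrite("pics/s4.png",cv2.resize(c["image"][170:330,300:460],None,fx=3.5,fy=3.5,interpolation=cv2.INTER_CUBIC))
E
```

```text
start 11.73 F [ 1.4  -0.88 -5.39] a,h [ 0.04 71.66] w 0.388
-1 11.99 F [ 3.28 -1.62 -8.16] a,h [ 0.04 70.01] w 0.388
-2 12.24 F [ 2.04 -2.76 -7.71] a,h [ 0.04 69.36] w 0.387
-3 12.49 F [ 0.36 -2.05 -4.51] a,h [ 0.04 68.63] w 0.387
-4 12.74 F [-0.35 -2.21 -3.84] a,h [ 0.04 67.71] w 0.384
-5 12.99 F [-2.85 -0.99 -2.06] a,h [ 0.04 66.68] w 0.39
-6 13.24 F [-3.63 -1.91 -0.32] a,h [ 0.04 65.64] w 0.39
-7 13.49 F [-6.69 -1.42  4.49] a,h [ 0.04 65.19] w 0.384
```

View pics/s4.png

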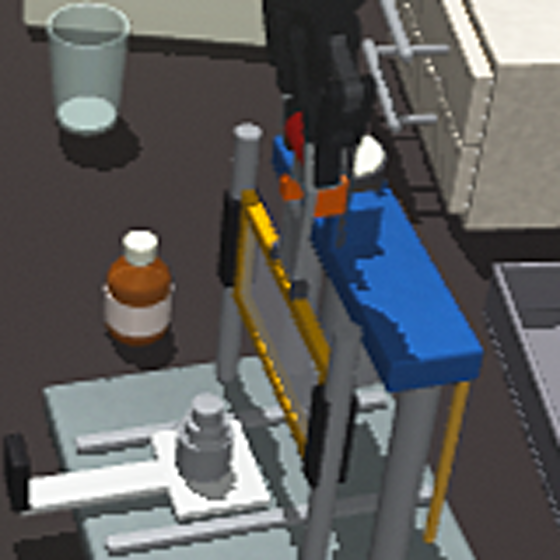

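The weight is on the catch, and the height (65 mm) fits a tongue top near 269. I ease the bar to mid-notch and let go.

```bash
python3 - <<'E'
from h import *
np.set_printoptions(precision=2,suppress=True)
p=np.load("p.npy")
def st(l):
    s=robot.observe(); print(l,round(s["time_s"],2),"F",s["wrist_force"],"a,h",np.array(lean(p,s)).round(3),"w",round(s["grip_width"],3)); return s
ux=np.array([np.cos(p[2]),np.sin(p[2]),0])
s=robot.observe(); P0=np.array(s["eef_pos"]); 
robot.movel(P0-3.5*ux,rot(p,EX),rate=20); s=st("fwd")
robot.clamp(20); st("light")
c=cam("scene"); A=c["image"]
robot.open_gripper(); robot.pause(.3); s=st("open")
R=np.array(s["eef_rot"])
robot.movel(np.array(s["eef_pos"])-R[:,2]*80,rate=60,threshold=6); s=st("up")
c=cam("scene")
B=c["image"]; f=lambda I:cv2.resize(I[170:330,300:460],None,fx=2.5,fy=2.5,interpolation=cv2.INTER_CUBIC)
cv2.imwrite("pics/s5.png",np.hstack([f(A),f(B)]))
w=cam("wrist"); cv2.imwrite("pics/w3.png",w["image"])
for r in robot.landmark_of("tab","wrist")[:1]: print("tab",r["score"],at_z(w,r["centre"],62),W(p,(-169,0,62)))
E
```

```text
fwd 13.88 F [-1.85 -1.76 -0.99] a,h [-0.   65.22] w 0.391
light 14.09 F [-4.87  0.36  3.21] a,h [ 0.   65.17] w 0.391
open 15.0 F [ 0.25 -1.56 -1.34] a,h [-0.   65.06] w 0.998
up 16.48 F [-0.33  0.75  0.33] a,h [ -0.13 144.49] w 0.998
tab 0.6 [502.28 -33.57  62.  ] [499.71 -34.44  62.  ]
```

View pics/s5.png

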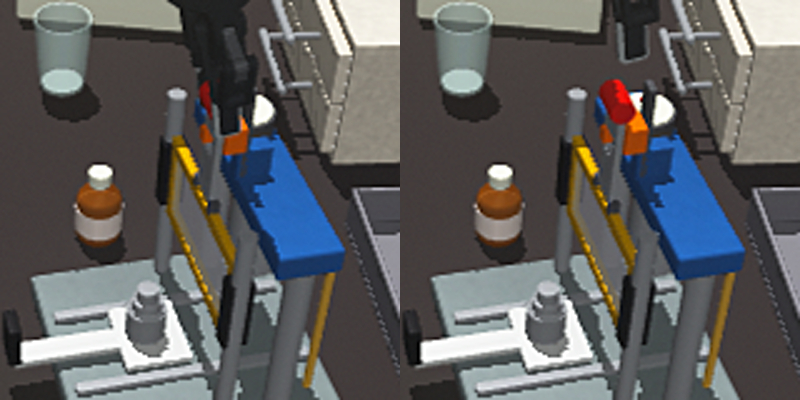

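The guard hangs on the catch with the gripper away: grip at (617,100), and the tongue's notch holds the bar. Next is the push.

```bash
python3 - <<'E'
from h import *
np.set_printoptions(precision=2,suppress=True)
p=np.load("p.npy"); t=.5; R=rot(p,t); ux=np.array([np.cos(p[2]),np.sin(p[2]),0])
def st(l):
    s=robot.observe(); d=np.array(s["eef_pos"])-[p[0],p[1],0]; print(l,round(s["time_s"],2),"F",s["wrist_force"],"x",round(d@ux,1),"y",round(d@[-ux[1],ux[0],0],1),"z",round(d[2],1)); return s
robot.movep(W(p,(-150,0,380)),R); robot.clamp(30)
robot.movep(W(p,(-207,0,180)),R); st("pre")
print(robot.movel(W(p,(-207,0,66)),R,rate=80,threshold=8)); st("down")
print("touch",robot.movel(W(p,(-175,0,66)),R,rate=20,threshold=1.5)); s=st("touch")
print("push",robot.movel(W(p,(-97,0,66)),R,rate=30,threshold=12)); s=st("push")
c=cam("scene"); cv2.imwrite("pics/s6.png",cv2.resize(c["image"][170:370,260:460],None,fx=3,fy=3,interpolation=cv2.INTER_CUBIC))
E
```

```text
pre 19.03 F [0.42 0.17 0.03] x -205.7 y -0.1 z 181.1Traceback (most recent call last):
  File "<stdin>", line 8, in <module>
plant.IKError: the arm cannot follow that straight line within its joint ranges
```

```bash
python3 - <<'E'
from h import *
np.set_printoptions(precision=0,suppress=True)
p=np.load("p.npy"); print(np.array(robot.observe()["q"]))
for sg in(-1,1):
  for t in(.4,.25,.1,0,-.1):
    R=rot(p,t,sg)
    print(sg,t,[None if q is None else np.array(q) for q in (robot.solve_ik(W(p,P),R) for P in((-207,0,180),(-205,0,68),(-97,0,68)))])
E
```

```text
[ -9.   3.  12. 139. -33.  12. -47.]
-1 0.4 [array([-15.,   4.,  17., 135., -17.,  19., -64.]), array([ -9.,  20.,  14., 142., 248.,  10.,  32.]), array([-14.,  26.,  17., 129., -73.,  11., -11.])]
-1 0.25 [array([-19.,   7.,  21., 129., -10.,  31., -72.]), array([-11.,  20.,  14., 135., -33.,  13., -48.]), array([-16.,  27.,  19., 122., -32.,  21., -53.])]
-1 0.1 [array([-20.,  11.,  22., 122.,  -8.,  42., -74.]), array([ -6.,  22.,   7., 128.,  -8.,  25., -74.]), array([ -6.,  29.,   5., 113.,  -6.,  32., -79.])]
-1 0 [array([-21.,  14.,  23., 118.,  -7.,  49., -74.]), array([ -9.,  24.,  10., 123.,  -8.,  33., -75.]), array([ -8.,  31.,   7., 108.,  -5.,  40., -79.])]
-1 -0.1 [array([-21.,  18.,  24., 114.,  -7.,  56., -74.]), array([-13.,  27.,  14., 119.,  -8.,  41., -74.]), array([-10.,  34.,  10., 104.,  -6.,  48., -78.])]
1 0.4 [array([ 54.,  12., -57., 131.,  18.,  21.,  82.]), array([ 49.,  32., -60., 138.,  90.,  24.,  13.]), array([ 15.,  27., -21., 126.,  51.,   8.,  48.])]
1 0.25 [array([ 51.,  16., -59., 124.,  23.,  35.,  76.]), array([ 41.,  29., -52., 131.,  56.,  25.,  44.]), array([ 35.,  37., -51., 117.,  54.,  34.,  47.])]
1 0.1 [array([ 48.,  22., -60., 117.,  25.,  48.,  73.]), array([ 44.,  36., -61., 124.,  50.,  42.,  49.]), array([ 38.,  45., -61., 110.,  52.,  52.,  50.])]
1 0 [array([ 45.,  25., -61., 113.,  27.,  57.,  71.]), array([ 42.,  39., -61., 119.,  46.,  50.,  53.]), array([ 36.,  47., -61., 105.,  48.,  59.,  54.])]
1 -0.1 [array([ 42.,  29., -61., 109.,  27.,  65.,  69.]), array([ 40.,  42., -61., 115.,  43.,  58.,  55.]), array([ 34.,  50., -61., 100.,  46.,  67.,  56.])]
```

```bash
python3 - <<'E'
from h import *
np.set_printoptions(precision=1,suppress=True)
print(np.array(robot.read_camera("wrist")["tool_from_camera"]))
p=np.load("p.npy");print(rot(p,0)[:,1])
E
```

```text
[[   1.    -0.    -0.    -0.3]
 [   0.     0.9    0.3  -82.8]
 [   0.    -0.3    0.9 -132.6]
 [   0.     0.     0.     1. ]]
[-1.  -0.2  0. ]
```

```bash
python3 - <<'E'
from h import *
np.set_printoptions(precision=2,suppress=True)
p=np.load("p.npy"); t=.25; R=rot(p,t); ux=np.array([np.cos(p[2]),np.sin(p[2]),0])
def st(l):
    s=robot.observe(); d=np.array(s["eef_pos"])-[p[0],p[1],0]; print(l,round(s["time_s"],2),"F",s["wrist_force"],"x",round(d@ux,1),"y",round(d@[-ux[1],ux[0],0],1),"z",round(d[2],1)); return s
robot.movep(W(p,(-207,0,150)),R); st("pre")
try: print(robot.movel(W(p,(-207,0,70)),R,rate=80,threshold=8))
except robot.IKError: print("movep"); robot.movep(W(p,(-207,0,70)),R)
st("down")
print("touch",robot.movel(W(p,(-178,0,70)),R,rate=20,threshold=2)); s=st("touch")
print("push",robot.movel(W(p,(-97,0,70)),R,rate=30,threshold=12)); s=st("push")
c=cam("scene"); cv2.imwrite("pics/s6.png",cv2.resize(c["image"][170:370,260:460],None,fx=3,fy=3,interpolation=cv2.INTER_CUBIC))
E
```

```text
pre 19.55 F [ 0.71  0.02 -0.76] x -205.6 y 0.9 z 150.8
False
down 20.7 F [0.77 0.32 0.59] x -206.7 y -0.1 z 70.4
touch True
touch 21.64 F [-0.49  0.33 -0.08] x -188.1 y 0.1 z 69.7
push False
push 24.85 F [-8.85 -0.05  2.77] x -98.3 y 0.1 z 69.8
```

View pics/s6.png

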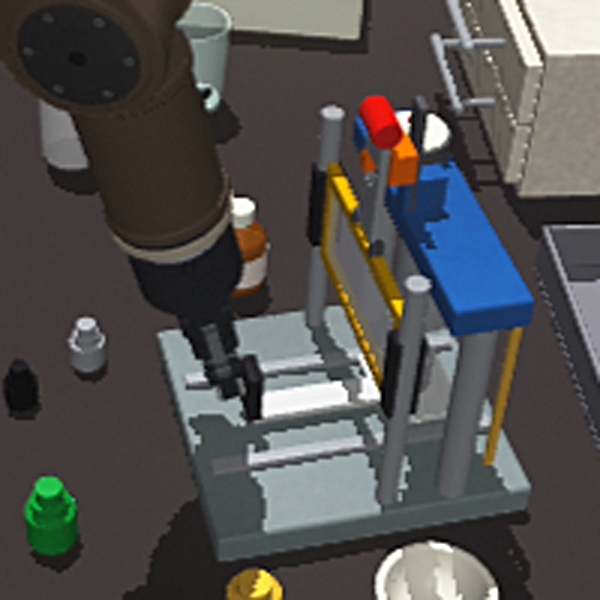

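The carriage is near home: tab at (250,390), guard still hooked. I push firmly to confirm the stop, then withdraw and look.

```bash
python3 - <<'E'
from h import *
np.set_printoptions(precision=2,suppress=True)
p=np.load("p.npy"); t=.25; R=rot(p,t); ux=np.array([np.cos(p[2]),np.sin(p[2]),0])
def st(l):
    s=robot.observe(); d=np.array(s["eef_pos"])-[p[0],p[1],0]; print(l,round(s["time_s"],2),"F",s["wrist_force"],"x",round(d@ux,1),"z",round(d[2],1)); return s
st("now")
print(robot.movel(W(p,(-90,0,70)),R,rate=10,threshold=12)); st("firm")
robot.pause(.2); st("hold")
robot.movel(W(p,(-150,0,75)),R,rate=80); robot.movel(W(p,(-190,0,190)),R,rate=120); st("away")
w=cam("wrist"); r=robot.landmark_of("tab","wrist")
for x in r[:2]:
    g=at_z(w,x["centre"],62)-[p[0],p[1],0]; print("tab",round(x["score"],2),g@ux)
robot.movep(W(p,(-200,150,330)),rot(p,0)); st("side")
c=cam("scene"); I=c["image"]
f=lambda I:cv2.resize(I,(400,400),interpolation=cv2.INTER_CUBIC)
cv2.imwrite("pics/s7.png",np.hstack([f(I[170:370,290:490]),f(w["image"][80:480,120:520])]))
T=cam("top")
for n,k,z in(("top","tab",62),("scene","tab",62),("scene","die_mid",68.5),("top","amber_small",0),("top","spare_die",0),("top","mortar",0),("top","beaker",0),("top","blue_cap",0),("top","amber_big",0),("top","spatula",0)):
    cc=T if n=="top" else c
    for x in robot.landmark_of(k,n)[:2]:
        P=at_z(cc,x["centre"],z); print(n,k,round(x["score"],2),P,"press x,y",(P-[p[0],p[1],0])@ux,(P-[p[0],p[1],0])@[-ux[1],ux[0],0])
E
```

```text
now 24.9 F [-8.55 -0.21  2.62] x -98.3 z 69.8
True
firm 25.24 F [-1.28 -0.5   0.53] x -98.8 z 69.1
hold 25.44 F [ 0.61 -0.02  0.3 ] x -99.5 z 68.5
away 27.38 F [-0.39 -0.16  0.22] x -190.2 z 189.5
tab 0.73 -79.81429911246549
side 28.32 F [-0.08  0.3  -0.74] x -200.3 z 328.9
top tab 0.79 [585.09 -32.47  62.  ] press x,y -84.34017926990542 -11.265634428840505
scene tab 0.81 [579.34 -27.28  62.  ] press x,y -89.22645887825097 -5.253079087920981
scene die_mid 0.81 [ 438.34 -134.35   68.5 ] press x,y -245.08936166730552 -89.21849470056985
scene die_mid 0.68 [415.88 -19.29  68.5 ] press x,y -249.47713663414464 27.930461535446106
top amber_small 0.52 [595.74 163.5    0.  ] press x,y -43.50555301395431 180.6979353300597
top spare_die 0.73 [ 576.13 -188.1     0.  ] press x,y -117.2704931422024 -163.63354387331373
top beaker 0.61 [583.83 437.33   0.  ] press x,y -12.910722218171589 453.0746137520536
top blue_cap 0.62 [443.64 361.59   0.  ] press x,y -163.12512317871864 399.92920459514266
top amber_big 0.24 [711.3   -4.97   0.  ] press x,y 44.59578142743565 -3.6219489801009312
top spatula 0.89 [ 357.41 -386.05    0.  ] press x,y -363.9895650236526 -325.36416342005
top spatula 0.65 [666.52 -13.28   0.  ] press x,y -0.9222209893282796 -4.903522272077748
```

View pics/s7.png

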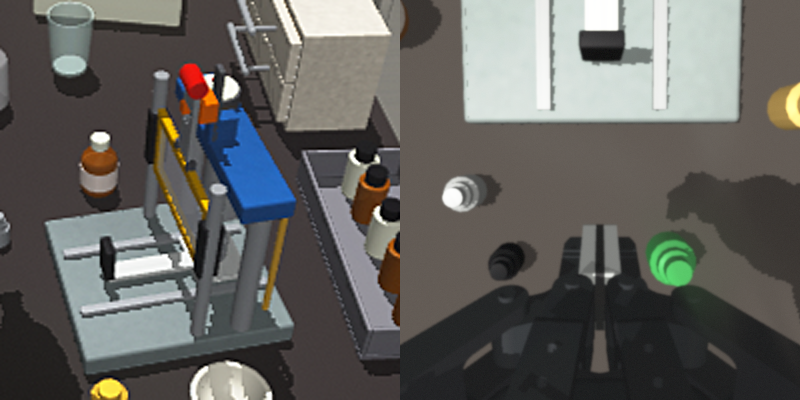

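The carriage is at its stop: the wrist camera puts the tab at x -79.8, and the push met a hard stop at the expected place. The views show the guard still hooked at (200,100) and the tab at (108,258), but the die is hidden. I take one look at it with the wrist camera turned round.

```bash
python3 - <<'E'
from h import *
np.set_printoptions(precision=1,suppress=True)
p=np.load("p.npy")
D=W(p,(50,0,68))
best=None
T=np.array(robot.read_camera("wrist")["tool_from_camera"])
c=cam("top"); K=c["K"]; 
for sg in(1,-1):
  for t in(.8,.65,.5,.35):
    for x in(-220,-180,-140):
      for z in(130,160,200,260):
        R=rot(p,t,sg); P=W(p,(x,0,z)); q=robot.solve_ik(P,R)
        if q is None: continue
        Rc=R@T[:3,:3]; pc=R@T[:3,3]+P; v=Rc.T@(D-pc); ang=np.degrees(np.arctan2(abs(v[1]),v[2]))
        dx=np.linalg.norm((D-pc)[:2]); zg=68+(pc[2]-68)*50/dx
        s=ang+max(0,zg-100)*.5
        if z>=130 and (best is None or s<best[0]): best=(s,sg,t,x,z,ang,zg,np.array(q))
print(best)
s,sg,t,x,z=best[:5]
robot.movep(W(p,(x,0,max(z,260))),rot(p,min(t,.35),sg)) if z<200 else None
robot.movep(W(p,(x,0,z)),rot(p,t,sg))
w=cam("wrist"); u=proj(w,D); print("die at",u,robot.observe()["time_s"])
print([(round(r["score"],2),r["centre"]) for r in robot.landmark_of("die_mid","wrist")])
cv2.imwrite("pics/w8.png",w["image"])
E
```

```text
(np.float64(0.07009405922273694), 1, 0.8, -140, 200, np.float64(0.07009405922273694), np.float64(92.18888754458986), array([  13.2,    8.6,  -10.7,  143. ,  203.4,   18. , -103.2]))
die at [319.1 242.7] 32.0667
[(0.56, [320.1, 240.3])]
```

View pics/w8.png

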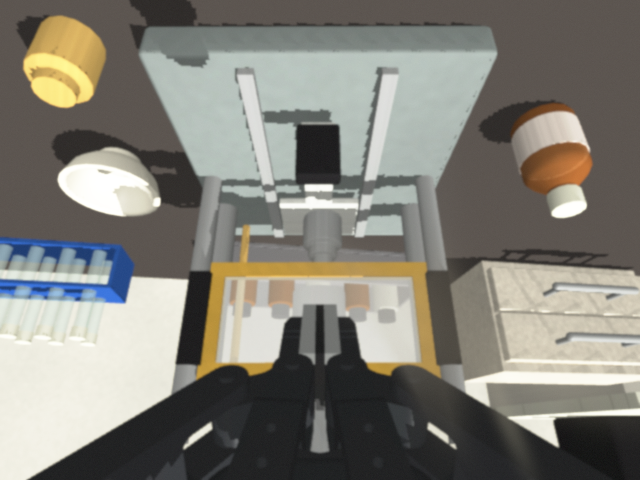

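The upside-down view shows the die upright on the carriage at (321,238), within a few pixels of the predicted place under the ram (319,243). The guard frame is raised, and the arm touches nothing.

```bash
python3 -c "
from h import *
robot.close_job(); print(robot.observe()['time_s'])"
```

```text
the job is handed in; nothing more can be done
the job is handed in; nothing more can be done
```

The guard is hooked on the catch, the carriage is fully home with the die upright under the ram, and the job is handed in at about 32 s on the robot's clock.

**Guard:** I lifted it by the red grip and felt for the catch. The first try, set for 71 mm, was blocked; the second, 4 mm higher, went through. I lowered the guard until the catch took its weight, at about 65 mm, then let go. Every later picture shows it still hanging.

**Carriage:** I pushed the tab until it met a hard stop. The wrist camera then read the tab at x = -79.8, against a home position of -79. The last wrist picture shows the die upright within a few pixels of its expected place under the ram.

**Checks that disagreed or were missing:**
- The scene and top cameras put the tab at x = -89 and -84. I trusted the closer wrist view and the hard stop instead.
- One straight-line move was refused as out of range. Nothing moved, and I replanned it with less tilt.
- The last detections of amber_small, spare_die, beaker, blue_cap and spatula were within a few mm of where they started.
- The mortar was not detected in that last check. It looked undisturbed in the pictures.
- The large amber bottle was reported with a low score at a wrong place, so it was not re-checked. The arm did not go near where it was first seen.

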